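Wind down the stabiliser jack of a bullion weighing plinth

ROBOT

A 6-joint arm with a two-finger parallel gripper is mounted at the origin on the work surface. World frame = base frame: x ahead of the robot, y to its left, z up, the work surface at z = 0. Lengths are in m, angles in rad, forces in N, time in s.
With the tool pointing down it reaches from about 0.3 to 0.775 m from the base axis. Payload 14.6 kg.
Tool frame: the origin (TCP) lies between the finger pads; the fingertips stand 8 mm ahead of it and the grasp point (between the pads) lies 11 mm behind it; z points along the fingers, y is the direction in which the jaws open and shut (so a half turn about z gives the same grasp; the last joint's range is limited). The gripper opens to 94 mm and grips with 3 to 60 N. Pads are 16 mm wide; open, the fingers measure 119 mm over their backs; the gripper's body (75 mm by 177 mm) begins 78 mm behind the grasp point.
Start: joints at [1.165, 0.3, 1.521, -0, 1.321, -0.067], TCP at [0.183, 0.519, 0.213] pointing down, gripper open.
Joint ranges: [-3.03, 3.03], [-0.79, 2.21], [0.23, 2.52], [-1.04, 4.18], [0, 3.07], [-2.55, 2.55]. Speed limits (rad/s): [2.22, 2.22, 2.57, 3.14, 3.14, 3.14].

INTERFACE

Orientations are given as [roll, pitch, yaw] about the fixed x, y, z axes, in that order (R = Rz(yaw) Ry(pitch) Rx(roll)).
In Python, from station import ctrl, viewer, workorder gives the robot as it stands.
- The arm moves only by the tool play_rows, never from a script. Its argument "commands" is a list of rows, each an object of numbers: "dx", "dy", "dz": the shift along the tool's x, y, z in m; "ax", "ay", "az": the turn, a rotation vector about the tool's x, y, z in degrees. In form: [{"dx": .., "dy": .., "dz": .., "ax": .., "ay": .., "az": ..}, ...]. A call has exactly 5 rows; each row shifts and turns the pose as measured when the row begins, along the tool's axes as they then stand; what a row does not reach is not made up. A row lasts 1/12 s, in which the tool goes at most 41.7 mm and 7.16 degrees, less where a joint would pass 70% of its speed; a pose out of reach is approached as far as the arm can. A call with a gripper value outside its range is refused whole. "claw" is the opening, from 0 (shut) to 1 (fully open), set as the call begins (left out, the last holds). The fingers move at their own pace and stop on an object; "squeeze" is the grip in N (left out, the last holds). Time passes only in rows, so rows that do not move let the fingers close, or fill a call up. It gives the time, the measured TCP pose, the force and the opening at its end, in the units of the state.
- ctrl.get_obs(): the state, without advancing time (a new reading comes with each control period).
- viewer.camera(name): name is "side" or "top" or "wrist"; returns the picture (400x640x3 uint8, red, green, blue); there is no depth.
- viewer.camera_model(name): a dict with "K" (3x3 intrinsics, pixels), "pose" (4x4, takes a point from camera to world coordinates); the wrist camera has in their place "T_tool_cam" (4x4, takes a point from camera to tool coordinates, whose origin is the TCP and whose axes are the flange's). Camera axes: x right, y down, z forward; pixel columns grow to the right and rows downward; lengths in m; the calibration is good to about 2 mm. A picture is of the moment at which its call begins: read the wrist's pose just before it. camera_model takes no time and is no camera call.
- workorder.hand_in(): hands the job in, once; it reports no verdict.
The state is a dict: "time_s": time; "qpos": joint angles; "joint_vel": joint speeds; "tau": joint torques, N m; "ee_pos": TCP position; "eef_rot": TCP orientation; "force": force on the tool from outside, world axes, zero at the start; "moment": the same for the moment, N m; "grip_width": finger opening in m.
Only numpy, scipy, OpenCV 4.12 (cv2) and the standard library are available. Lean on these libraries where they do the work, as an engineer would, in place of code of your own. Each camera call takes 0.05 s, during which the arm holds its last target. There are 200 camera calls.

TASK

The stone weighing plinth has two crank jacks on its front edge; the red-handled one has been left wound up, with its foot clear of the steel plate. Crank the red handle clockwise (seen from above) until you feel the load rise as the rubber foot stands firmly on its plate, then stop without forcing it and let go. Leave the blue-handled jack alone.

Things in the scene. Friction and masses are not known exactly. Their poses are not given: they have to be found in the camera images.
- red_knob (a point): Centre of the red crank handle: upright round grip, 26 mm diameter, 50 mm tall, spinning freely on its own pin, so a gripper can hold it from above at one heading all round. It circles level, 60 mm from the jack's upright axis, 239 mm above the table; steel crank arm 25 mm below this point, nothing above. Runs with about 2.5 N at the handle while the foot is free; stays where left.
- red_foot: Rubber foot of the red jack, disc of 64 mm diameter; origin at the centre of its underside, on the crank's upright axis (same x, y). One turn clockwise (from above) lowers it 30 mm. On its plate the rubber cushion takes 25 N per mm and the handle force rises about 10 N per radian of turn. Released, the crank may spring back until the foot load is about 30 N and holds there.
- red_plate: Fixed steel plate under the red jack's foot, 85 x 85 mm, 20 mm thick; origin at the centre of its underside (up to 5 mm below the table top), so its top is 20 mm above this point. The foot starts about 6 to 30 mm above that top.
- blue_knob (a point): Centre of the blue crank handle, same shape, height and 60 mm crank, on the other jack, which already stands on its plate and is stiff: not to be moved.
There are look-alikes about, which are no part of the job. What is shaped like the red_plate but orange or turquoise is not meant.

How it is judged:
At the end, for the whole second after the job is handed in: The red jack's foot stands on its steel plate with more than 12 N of load after the crank is let go, and the blue handle is within 15 mm of where it started (contact force between red_foot and red_plate above 12 N and distance of blue_knob from where it was at the start of the episode below 0.015 m); the robot touches nothing.
It fails at once if the red jack is forced: more than 250 N on its foot (about 2 rad of crank past first touch) (contact force between red_foot and red_plate above 250 N).
It fails at once if the blue handle is moved by more than 15 mm (distance of blue_knob from where it was at the start of the episode above 0.015 m).
It also fails if it takes over 56 s, if anything falls off the work surface, if the arm or the gripper's body presses on something with over 40 N, if the wrist force passes 120 N, or if a joint passes its speed limit or range.

## Working session

There is one attempt and no reset: what is moved stays moved. The work goes in short steps, Python scripts to look and compute and a tool call to move; the robot and the scene stay as the last step left them, time stands still between calls to the robot, and variables do not carry over. Pictures are saved under pics/ and viewed, about 8 in all and at most 12, crops included, and the job is handed in when it is done.

Besides the shell and the picture viewer there is one more tool, called after "Emit:" as name([rows], argument=value, ...), one row to a line, values as JSON. play_rows: Moves the arm, as the interface text tells. Its arguments: {"type":"object","properties":{"commands":{"type":"array","items":{"type":"object","properties":{"dx":{"type":"number"},"dy":{"type":"number"},"dz":{"type":"number"},"ax":{"type":"number"},"ay":{"type":"number"},"az":{"type":"number"}}}},"claw":{"type":"number"},"squeeze":{"type":"number"}},"required":["commands"]}

```bash
mkdir -p pics; python3 - <<'E'
from station import ctrl, viewer
import cv2
for n in ("top","side"):
    cv2.imwrite(f"pics/{n}0.png", viewer.camera(n)[:,:,::-1])
    m=viewer.camera_model(n); print(n,m["K"],m["pose"])
print(viewer.camera_model("wrist"))
print(ctrl.get_obs())
E
```

```text
top [[374.08641704   0.         323.60509735]
 [  0.         374.08641704 198.16818362]
 [  0.           0.           1.        ]] [[ 0.0250176  -0.9923829   0.12062465  0.34658801]
 [-0.99964553 -0.02593294 -0.00602429 -0.08279771]
 [ 0.00910655 -0.12043118 -0.99267991  1.19826865]
 [ 0.          0.          0.          1.        ]]
side [[447.01371703   0.         322.68204175]
 [  0.         447.01371703 209.4266578 ]
 [  0.           0.           1.        ]] [[ 0.93936858 -0.19741329  0.28038305  0.1741192 ]
 [-0.34210711 -0.5954209   0.7269365  -0.89865913]
 [ 0.023439   -0.77878235 -0.62685618  0.83868412]
 [ 0.          0.          0.          1.        ]]
{'K': array([[330.64464344,   0.        , 324.2164687 ],
       [  0.        , 330.64464344, 200.80666618],
       [  0.        ,   0.        ,   1.        ]]), 'T_tool_cam': array([[-5.64234839e-04, -9.65418063e-01, -2.60706050e-01,
         7.65328697e-02],
       [ 9.99999663e-01, -7.00179984e-04,  4.28573693e-04,
         1.50874323e-04],
       [-5.96293943e-04, -2.60705721e-01,  9.65418133e-01,
        -1.70936040e-01],
       [ 0.00000000e+00,  0.00000000e+00,  0.00000000e+00,
         1.00000000e+00]])}
{'time_s': 0.1, 'qpos': array([ 1.16539186e+00,  3.00426187e-01,  1.52146673e+00,  2.76462019e-06,
        1.32070488e+00, -6.65756358e-02]), 'joint_vel': array([ 0.00017342, -0.00107582, -0.00062225, -0.00025291, -0.00055707,
       -0.00079385]), 'tau': array([ 2.96052705e-03, -5.32644296e+01, -3.53281903e+01,  7.09686172e-02,
        2.35509127e-02, -7.56759050e-05]), 'ee_pos': array([0.18271791, 0.51854204, 0.21295933]), 'eef_rot': array([-3.14058991e+00, -6.95409440e-05,  2.80276310e+00]), 'force': array([-0.73239795, -0.67074439,  0.53140946]), 'moment': array([-0.00797342, -0.02929764, -0.04671178]), 'grip_width': 0.09373664647238387}
```

View pics/top0.png

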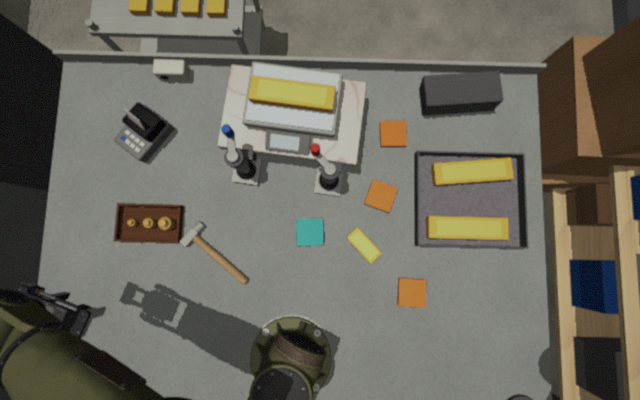

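View pics/side0.png

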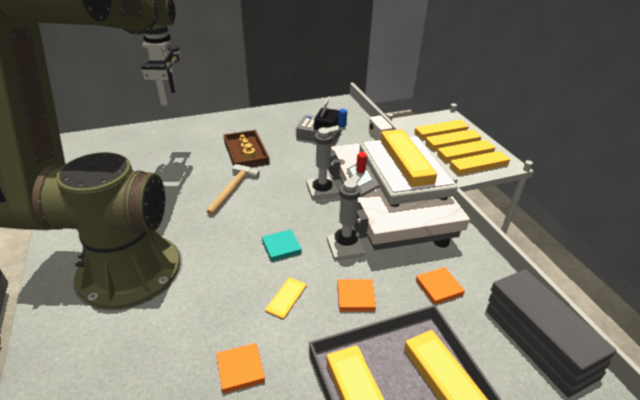

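The top view shows the red knob near (316,149) with its hub around (325,170), and the blue knob near (227,131). In the side view the red knob is near (362,162). I'll compute positions and zoom in.

```bash
cat > h.py <<'E'
import numpy as np, cv2
from scipy.spatial.transform import Rotation as R
from station import ctrl, viewer
def onplane(n,uv,z,pose=None):
    m=viewer.camera_model(n)
    T=m["pose"] if pose is None else pose@m["T_tool_cam"]
    d=T[:3,:3]@np.linalg.solve(m["K"],[*uv,1.]); return T[:3,3]+d*(z-T[2,3])/d[2]
def toolpose():
    o=ctrl.get_obs(); T=np.eye(4); T[:3,:3]=R.from_euler("xyz",o["eef_rot"]).as_matrix(); T[:3,3]=o["ee_pos"]; return T
def redblob(im,box):
    x0,y0,x1,y1=box; hsv=cv2.cvtColor(im[y0:y1,x0:x1],cv2.COLOR_RGB2HSV)
    m=((hsv[...,0]<6)|(hsv[...,0]>172))&(hsv[...,1]>150)&(hsv[...,2]>60)
    ys,xs=np.nonzero(m); return xs.min()+x0,xs.max()+x0,ys.min()+y0,ys.max()+y0,xs.mean()+x0,ys.mean()+y0
E
python3 - <<'E'
from h import *
t=cv2.imread("pics/top0.png"); s=cv2.imread("pics/side0.png")
b=redblob(t[:,:,::-1].copy(),(300,135,335,165)); print(b, onplane("top",b[4:],.25))
b=redblob(s[:,:,::-1].copy(),(345,140,380,185)); print(b, onplane("side",b[4:],.239))
print("blue",onplane("top",(227,130),.25),onplane("side",(342,118),.239))
a=cv2.resize(t[110:210,205:355],None,fx=5,fy=5,interpolation=3)
c=cv2.resize(s[100:260,280:400],None,fx=3.7,fy=3.7,interpolation=3)
cv2.imwrite("pics/zt.png",a);cv2.imwrite("pics/zs.png",c)
E
```

```text
(np.int64(311), np.int64(318), np.int64(144), np.int64(154), np.float64(314.7887323943662), np.float64(149.05633802816902)) [ 0.58952564 -0.06247556  0.25      ]
(np.int64(357), np.int64(366), np.int64(152), np.int64(172), np.float64(361.0636942675159), np.float64(161.9299363057325)) [ 0.59671733 -0.0570058   0.239     ]
blue [0.63406614 0.16750416 0.25      ] [0.63857917 0.17321821 0.239     ]
```

View pics/zt.png

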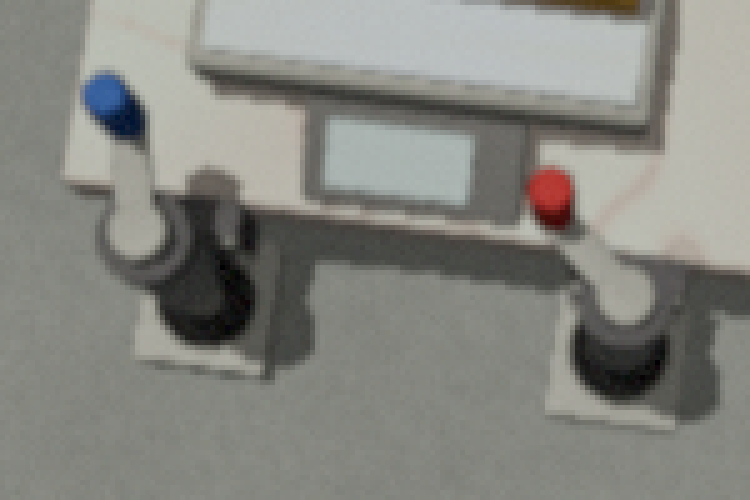

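View pics/zs.png

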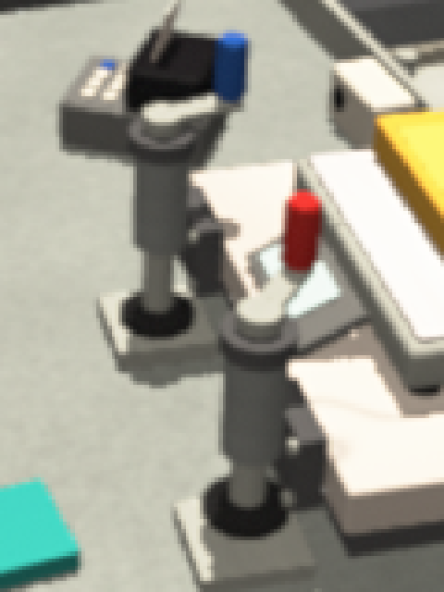

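```bash
python3 - <<'E'
from h import *
def tri(a,b):
    A=[];B=[]
    for n,uv in (("top",a),("side",b)):
        m=viewer.camera_model(n); T=m["pose"]; d=T[:3,:3]@np.linalg.solve(m["K"],[*uv,1.]); d/=np.linalg.norm(d)
        P=np.eye(3)-np.outer(d,d); A.append(P);B.append(P@T[:3,3])
    return np.linalg.lstsq(np.vstack(A),np.hstack(B),rcond=None)[0].round(4)
print("hub",onplane("top",(330.4,169),.217),onplane("side",(350.8,183.2),.217),tri((330.4,169),(350.8,183.2)))
print("knobtop",onplane("top",(315,147.6),.264),onplane("side",(362,153.5),.264),tri((315,147.6),(362,153.5)))
print("tray corner",tri((335,136),(391.6,194.6)))
print("bar end near right",tri((334,109),(435,178)), "cradle",onplane("top",(325.4,169),.217))
E
```

```text
hub [ 0.54467036 -0.10491568  0.217     ] [ 0.55060372 -0.10467519  0.217     ] [ 0.5472 -0.1057  0.2179]
knobtop [ 0.58976456 -0.06320937  0.264     ] [ 0.59661701 -0.05810045  0.264     ] [ 0.5911 -0.064   0.268 ]
tray corner [ 0.6546 -0.1184  0.167 ]
bar end near right [ 0.7456 -0.1224  0.1949] cradle [ 0.54431213 -0.09157866  0.217     ]
```

The hub is at about (0.547,-0.105) and the knob at about (0.592,-0.062). That puts the crank at about 62 mm, which matches the given 60 mm. The tray and bar tops (≤0.2 m) lie below fingertip height, so I'll go above the knob.

Emit:
play_rows([
  {"dx": -0.015,"dy": -0.01,"dz": -0.03},
  {"dx": -0.02,"dy": -0.015,"dz": -0.03},
  {"dx": -0.029,"dy": -0.02,"dz": -0.02},
  {"dx": -0.029,"dy": -0.02,"dz": -0.02},
  {"dx": -0.03,"dy": -0.022,"dz": -0.015},
], claw=1)

```text
validation failed for argument at $.co...
```

Emit:
play_rows([
  {"dx": -0.033,"dy": -0.024},
  {"dx": -0.033,"dy": -0.024},
  {"dx": -0.033,"dy": -0.024},
  {"dx": -0.033,"dy": -0.024},
  {"dx": -0.033,"dy": -0.024},
])

```text
validation failed for argument at $.co...
```

Emit:
play_rows([
  {"dx": -0.033,"dy": -0.024},
  {"dx": -0.033,"dy": -0.024},
  {"dx": -0.033,"dy": -0.024},
  {"dx": -0.033,"dy": -0.024},
  {"dx": -0.02,"dy": -0.014},
])

```text
validation failed for argument at $.co...
```

Emit:
play_rows([
  {"dx": -0.015,"dy": -0.01,"dz": -0.03,"ax": 0,"ay": 0,"az": 0},
  {"dx": -0.02,"dy": -0.015,"dz": -0.03,"ax": 0,"ay": 0,"az": 0},
  {"dx": -0.029,"dy": -0.02,"dz": -0.02,"ax": 0,"ay": 0,"az": 0},
  {"dx": -0.029,"dy": -0.02,"dz": -0.02,"ax": 0,"ay": 0,"az": 0},
  {"dx": -0.03,"dy": -0.022,"dz": -0.015,"ax": 0,"ay": 0,"az": 0},
], claw=1)

```text
time_s: 0.52
ee_pos: [0.2686, 0.3937, 0.3265]
eef_rot: [-3.128, -0.002, 2.811]
force: [0.4, -0.7, -0.2]
grip_width: 0.094
```

Emit:
play_rows([
  {"dx": -0.03,"dy": -0.021,"dz": 0,"ax": 0,"ay": 0,"az": 0},
  {"dx": -0.03,"dy": -0.021,"dz": 0,"ax": 0,"ay": 0,"az": 0},
  {"dx": -0.03,"dy": -0.021,"dz": 0,"ax": 0,"ay": 0,"az": 0},
  {"dx": -0.03,"dy": -0.021,"dz": 0,"ax": 0,"ay": 0,"az": 0},
  {"dx": -0.03,"dy": -0.021,"dz": 0,"ax": 0,"ay": 0,"az": 0},
])

```text
time_s: 0.93
ee_pos: [0.3797, 0.2382, 0.3313]
eef_rot: [-3.133, 0.001, 2.813]
force: [0.4, 1.0, 0.4]
grip_width: 0.0939
```

Emit:
play_rows([
  {"dx": -0.03,"dy": -0.021,"dz": 0,"ax": 0,"ay": 0,"az": 0},
  {"dx": -0.03,"dy": -0.021,"dz": 0,"ax": 0,"ay": 0,"az": 0},
  {"dx": -0.03,"dy": -0.021,"dz": 0,"ax": 0,"ay": 0,"az": 0},
  {"dx": -0.02,"dy": -0.014,"dz": 0,"ax": 0,"ay": 0,"az": 0},
  {"dx": 0,"dy": 0,"dz": 0,"ax": 0,"ay": 0,"az": 0},
])

```text
time_s: 1.35
ee_pos: [0.4635, 0.1186, 0.3309]
eef_rot: [-3.132, -0.001, 2.808]
force: [0.2, 0.6, -0.1]
grip_width: 0.0945
```

Emit:
play_rows([
  {"dx": -0.028,"dy": -0.02,"dz": 0,"ax": 0,"ay": 0,"az": 0},
  {"dx": -0.028,"dy": -0.02,"dz": 0,"ax": 0,"ay": 0,"az": 0},
  {"dx": -0.028,"dy": -0.02,"dz": 0,"ax": 0,"ay": 0,"az": 0},
  {"dx": -0.028,"dy": -0.02,"dz": 0,"ax": 0,"ay": 0,"az": 0},
  {"dx": -0.026,"dy": -0.019,"dz": 0,"ax": 0,"ay": 0,"az": 0},
])

```text
time_s: 1.77
ee_pos: [0.5627, -0.022, 0.3313]
eef_rot: [-3.133, -0.002, 2.812]
force: [0.6, 1.2, 0.8]
grip_width: 0.0938
```

Emit:
play_rows([
  {"dx": -0.018,"dy": -0.012,"dz": 0,"ax": 0,"ay": 0,"az": 0},
  {"dx": 0,"dy": 0,"dz": 0,"ax": 0,"ay": 0,"az": 0},
  {"dx": 0,"dy": 0,"dz": 0,"ax": 0,"ay": 0,"az": 0},
  {"dx": 0,"dy": 0,"dz": 0,"ax": 0,"ay": 0,"az": 0},
  {"dx": 0,"dy": 0,"dz": 0,"ax": 0,"ay": 0,"az": 0},
])

```text
time_s: 2.18
ee_pos: [0.5774, -0.0424, 0.3283]
eef_rot: [-3.132, -0.007, 2.809]
force: [0.2, -0.1, -0.2]
grip_width: 0.0938
```

```bash
python3 - <<'E'
from h import *
T=toolpose(); im=viewer.camera("wrist"); cv2.imwrite("pics/w1.png",im[:,:,::-1])
np.save("T1.npy",T); print(T.round(4))
b=redblob(im,(0,0,640,400)); print(b,onplane("wrist",b[4:],.25,T))
E
```

```text
[[-0.945   0.3269 -0.01    0.5774]
 [ 0.327   0.945  -0.0071 -0.0424]
 [ 0.0071 -0.01   -0.9999  0.3283]
 [ 0.      0.      0.      1.    ]]
(np.int64(294), np.int64(323), np.int64(211), np.int64(255), np.float64(309.5308411214953), np.float64(233.8196261682243)) [ 0.59005121 -0.05983536  0.25      ]
```

View pics/w1.png

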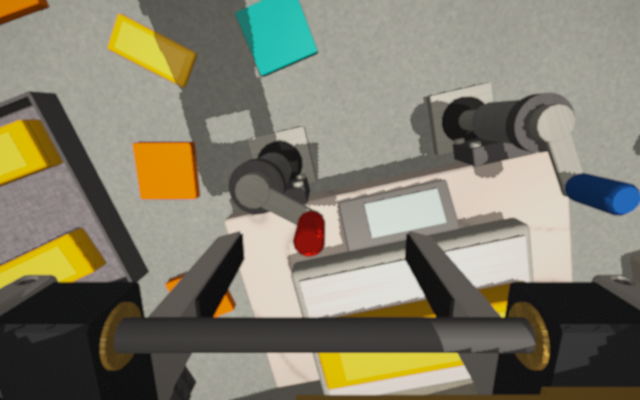

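The wrist view shows the red knob at (310,234), between the open fingers' lines, and the hub at (257,188). The blue knob is well clear at (603,194).

```bash
python3 - <<'E'
from h import *
T=np.load("T1.npy")
h=onplane("wrist",(257,189),.218,T); k=onplane("wrist",(309.5,233.8),.245,T); print(h,k,np.hypot(*(k-h)[:2]))
print(T[:3,:3].T@(np.array([.5905,-.061,.236])-T[:3,3]))
E
```

```text
[ 0.54663736 -0.09486129  0.218     ] [ 0.59169271 -0.06072995  0.245     ] 0.05652374319340708
[-0.01911655 -0.01234423  0.09232602]
```

Emit:
play_rows([
  {"dx": -0.01,"dy": -0.006,"dz": 0,"ax": 0,"ay": 0,"az": 0},
  {"dx": -0.009,"dy": -0.006,"dz": 0.005,"ax": 0,"ay": 0,"az": 0},
  {"dx": 0,"dy": 0,"dz": 0.02,"ax": 0,"ay": 0,"az": 0},
  {"dx": 0,"dy": 0,"dz": 0.02,"ax": 0,"ay": 0,"az": 0},
  {"dx": 0,"dy": 0,"dz": 0,"ax": 0,"ay": 0,"az": 0},
])

```text
time_s: 2.65
ee_pos: [0.593, -0.0607, 0.2833]
eef_rot: [-3.132, -0.003, 2.812]
force: [-0.8, -1.2, -1.1]
grip_width: 0.0938
```

Emit:
play_rows([
  {"dx": 0.002,"dy": 0,"dz": 0.015,"ax": 0,"ay": 0,"az": 0},
  {"dx": 0,"dy": 0,"dz": 0.015,"ax": 0,"ay": 0,"az": 0},
  {"dx": 0,"dy": 0,"dz": 0.012,"ax": 0,"ay": 0,"az": 0},
  {"dx": 0,"dy": 0,"dz": 0.005,"ax": 0,"ay": 0,"az": 0},
  {"dx": 0,"dy": 0,"dz": 0,"ax": 0,"ay": 0,"az": 0},
])

```text
time_s: 3.07
ee_pos: [0.5926, -0.062, 0.2371]
eef_rot: [-3.133, -0.001, 2.813]
force: [0.2, 0.2, 0.4]
grip_width: 0.094
```

Emit:
play_rows([
  {"dx": 0,"dy": 0,"dz": 0,"ax": 0,"ay": 0,"az": 0},
  {"dx": 0,"dy": 0,"dz": 0,"ax": 0,"ay": 0,"az": 0},
  {"dx": 0,"dy": 0,"dz": 0,"ax": 0,"ay": 0,"az": 0},
  {"dx": 0,"dy": 0,"dz": 0,"ax": 0,"ay": 0,"az": 0},
  {"dx": 0,"dy": 0,"dz": 0,"ax": 0,"ay": 0,"az": 0},
], claw=0, squeeze=30)

```text
time_s: 3.48
ee_pos: [0.594, -0.0625, 0.2409]
eef_rot: [-3.133, 0.003, 2.813]
force: [1.0, -0.3, -0.6]
grip_width: 0.0641
```

Emit:
play_rows([
  {"dx": 0,"dy": 0,"dz": 0,"ax": 0,"ay": 0,"az": 0},
  {"dx": 0,"dy": 0,"dz": 0,"ax": 0,"ay": 0,"az": 0},
  {"dx": 0,"dy": 0,"dz": 0,"ax": 0,"ay": 0,"az": 0},
  {"dx": 0,"dy": 0,"dz": 0,"ax": 0,"ay": 0,"az": 0},
  {"dx": 0,"dy": 0,"dz": 0,"ax": 0,"ay": 0,"az": 0},
])

```text
time_s: 3.9
ee_pos: [0.5942, -0.0624, 0.2418]
eef_rot: [-3.133, 0.005, 2.813]
force: [-0.5, -0.2, -0.5]
grip_width: 0.0309
```

Emit:
play_rows([
  {"dx": 0,"dy": 0,"dz": 0.003,"ax": 0,"ay": 0,"az": 0},
  {"dx": 0,"dy": 0,"dz": 0.002,"ax": 0,"ay": 0,"az": 0},
  {"dx": 0,"dy": 0,"dz": 0,"ax": 0,"ay": 0,"az": 0},
  {"dx": 0,"dy": 0,"dz": 0,"ax": 0,"ay": 0,"az": 0},
  {"dx": 0,"dy": 0,"dz": 0,"ax": 0,"ay": 0,"az": 0},
])

```text
time_s: 4.32
ee_pos: [0.5951, -0.0628, 0.2404]
eef_rot: [-3.134, 0.011, 2.813]
force: [0.5, 0.2, 2.8]
grip_width: 0.0256
```

```bash
cat > plan.py <<'E'
import sys; from h import *
# next rows: step angle list (deg) clockwise around C from current pose
C=np.array([float(sys.argv[1]),float(sys.argv[2])]); st=float(sys.argv[3])
T=toolpose(); o=ctrl.get_obs(); p=T[:2,3]; r=p-C; a=np.arctan2(r[1],r[0])
f=o["force"][:2]; t=np.array([np.sin(a),-np.cos(a)])
print("ang",np.degrees(a).round(1),"rad",np.hypot(*r).round(4),"Ftan",(f@t).round(2),"Frad",(f@r/np.hypot(*r)).round(2),"z",T[2,3].round(4),"w",o["grip_width"].round(4))
q=p
for i in range(5):
    a-=np.radians(st); n=C+.06*np.array([np.cos(a),np.sin(a)])
    d=T[:3,:3].T@np.array([*(n-q),0]); print((d*1000).round(1)); q=n
E
python3 plan.py .547 -.102 6
```

```text
Traceback (most recent call last):
  File "plan.py", line 6, in <module>
    print("ang",np.degrees(a).round(1),"rad",np.hypot(*r).round(4),"Ftan",(f@t).round(2),"Frad",(f@r/np.hypot(*r)).round(2),"z",T[2,3].round(4),"w",o["grip_width"].round(4))
                                                                                                                                                    ^^^^^^^^^^^^^^^^^^^^^
AttributeError: 'float' object has no attribute 'round'
```

```bash
sed -i 's/,"w".*$/)/' plan.py; python3 plan.py .547 -.102 10
```

```text
ang 39.2 rad 0.0621 Ftan 0.14 Frad 0.48 z 0.2404
[-7.3 -8.   0.1]
[-7.1 -7.6  0.1]
[-5.7 -8.8  0.1]
[-4.1 -9.6  0.1]
[ -2.4 -10.2   0.1]
```

Emit:
play_rows([
  {"dx": -0.006,"dy": -0.008,"dz": 0,"ax": 0,"ay": 0,"az": 0},
  {"dx": -0.007,"dy": -0.008,"dz": 0,"ax": 0,"ay": 0,"az": 0},
  {"dx": -0.0057,"dy": -0.009,"dz": 0,"ax": 0,"ay": 0,"az": 0},
  {"dx": -0.004,"dy": -0.0096,"dz": 0,"ax": 0,"ay": 0,"az": 0},
  {"dx": 0,"dy": 0,"dz": 0,"ax": 0,"ay": 0,"az": 0},
])

```text
time_s: 4.73
ee_pos: [0.6099, -0.0986, 0.2404]
eef_rot: [3.137, 0.017, 2.818]
force: [-3.6, -3.0, 3.9]
grip_width: 0.0255
```

```bash
python3 plan.py .547 -.102 10
```

```text
ang 3.1 rad 0.063 Ftan 2.84 Frad -3.76 z 0.2404
[ -0.2 -11.1  -0. ]
[ -1.2 -10.4  -0. ]
[  0.6 -10.4  -0.1]
[  2.4 -10.2  -0.1]
[ 4.1 -9.6 -0.1]
```

Emit:
play_rows([
  {"dx": 0.001,"dy": -0.01,"dz": 0,"ax": 0,"ay": -0.3,"az": 0},
  {"dx": 0.001,"dy": -0.0105,"dz": 0,"ax": 0,"ay": -0.3,"az": 0},
  {"dx": 0.0015,"dy": -0.0104,"dz": 0,"ax": 0,"ay": -0.3,"az": 0},
  {"dx": 0.003,"dy": -0.01,"dz": 0,"ax": 0,"ay": 0,"az": 0},
  {"dx": 0.0045,"dy": -0.0095,"dz": 0,"ax": 0,"ay": 0,"az": 0},
])

```text
time_s: 5.15
ee_pos: [0.593, -0.143, 0.2406]
eef_rot: [3.131, 0.062, 2.821]
force: [6.7, -2.2, 1.7]
grip_width: 0.0255
```

```bash
python3 plan.py .546 -.102 10
```

```text
ang -41.1 rad 0.0624 Ftan -2.73 Frad 6.44 z 0.2406
[ 7.1 -8.3 -0.5]
[ 6.4 -8.3 -0.5]
[ 7.7 -7.  -0.6]
[ 8.8 -5.6 -0.6]
[ 9.7 -4.  -0.6]
```

Emit:
play_rows([
  {"dx": 0.006,"dy": -0.0085,"dz": 0,"ax": 0,"ay": 0.9,"az": 0},
  {"dx": 0.0064,"dy": -0.0083,"dz": 0,"ax": 0,"ay": 0.9,"az": 0},
  {"dx": 0.0077,"dy": -0.007,"dz": 0,"ax": 0,"ay": 0.6,"az": 0},
  {"dx": 0.0088,"dy": -0.0056,"dz": 0,"ax": 0,"ay": 0.5,"az": 0},
  {"dx": 0.0097,"dy": -0.004,"dz": 0,"ax": 0,"ay": 0.3,"az": 0},
])

```text
time_s: 5.57
ee_pos: [0.5463, -0.1624, 0.2404]
eef_rot: [3.128, 0.013, 2.823]
force: [4.1, 6.9, 1.5]
grip_width: 0.0253
```

```bash
python3 plan.py .546 -.102 10
```

```text
ang -89.7 rad 0.0604 Ftan -4.17 Frad -6.93 z 0.2404
[10.3 -2.1 -0.2]
[10.4 -0.6 -0.1]
[10.4  1.2 -0.1]
[10.   3.  -0.1]
[ 9.4  4.7 -0.1]
```

Emit:
play_rows([
  {"dx": 0.0103,"dy": -0.0015,"dz": 0,"ax": 0,"ay": 0.2,"az": 0},
  {"dx": 0.0104,"dy": 0,"dz": 0,"ax": 0,"ay": 0.1,"az": 0},
  {"dx": 0.0104,"dy": 0.0015,"dz": 0,"ax": 0,"ay": 0.1,"az": 0},
  {"dx": 0.005,"dy": 0.0015,"dz": 0,"ax": 0,"ay": 0,"az": 0},
  {"dx": 0,"dy": 0,"dz": 0,"ax": 0,"ay": 0,"az": 0},
])

```text
time_s: 5.98
ee_pos: [0.5112, -0.1487, 0.2405]
eef_rot: [3.127, 0.012, 2.823]
force: [1.3, 0.5, -1.6]
grip_width: 0.0253
```

```bash
python3 plan.py .546 -.102 10
```

```text
ang -126.7 rad 0.0582 Ftan -0.77 Frad -1.15 z 0.2405
[10.2  2.5 -0.1]
[ 8.7  5.8 -0. ]
[7.6 7.2 0. ]
[6.2 8.4 0. ]
[4.7 9.4 0.1]
```

Emit:
play_rows([
  {"dx": 0.0095,"dy": 0.004,"dz": 0,"ax": 0,"ay": 0.2,"az": 0},
  {"dx": 0.0087,"dy": 0.0058,"dz": 0,"ax": 0,"ay": 0.1,"az": 0},
  {"dx": 0.0076,"dy": 0.0072,"dz": 0,"ax": 0,"ay": 0.1,"az": 0},
  {"dx": 0.003,"dy": 0.004,"dz": 0,"ax": 0,"ay": 0,"az": 0},
  {"dx": 0,"dy": 0,"dz": 0,"ax": 0,"ay": 0,"az": 0},
])

```text
time_s: 6.4
ee_pos: [0.4917, -0.1196, 0.2405]
eef_rot: [3.128, 0.01, 2.823]
force: [-0.0, 2.2, 1.0]
grip_width: 0.0253
```

```bash
python3 plan.py .547 -.102 10
```

```text
ang -162.3 rad 0.058 Ftan 2.12 Frad -0.65 z 0.2405
[7.  7.8 0. ]
[3.7 9.8 0.1]
[ 2.  10.3  0.1]
[ 0.2 10.5  0.1]
[-1.7 10.3  0.2]
```

Emit:
play_rows([
  {"dx": 0.0055,"dy": 0.0085,"dz": 0,"ax": 0,"ay": 0.1,"az": 0},
  {"dx": 0.0037,"dy": 0.0098,"dz": 0,"ax": 0,"ay": 0.1,"az": 0},
  {"dx": 0.002,"dy": 0.0103,"dz": 0,"ax": 0,"ay": 0.1,"az": 0},
  {"dx": 0,"dy": 0.005,"dz": 0,"ax": 0,"ay": 0,"az": 0},
  {"dx": 0,"dy": 0,"dz": 0,"ax": 0,"ay": 0,"az": 0},
])

```text
time_s: 6.82
ee_pos: [0.4922, -0.0833, 0.2405]
eef_rot: [3.131, 0.005, 2.822]
force: [2.2, -2.9, -0.1]
grip_width: 0.0253
```

```bash
python3 plan.py .549 -.102 10
```

```text
ang 161.8 rad 0.0598 Ftan -2.08 Frad -2.97 z 0.2405
[-0.7 10.4  0.1]
[-2.7 10.1  0.1]
[-4.4  9.5  0.1]
[-6.   8.6  0.1]
[-7.4  7.4  0.1]
```

Emit:
play_rows([
  {"dx": -0.001,"dy": 0.0103,"dz": 0,"ax": 0,"ay": 0,"az": 0},
  {"dx": -0.0027,"dy": 0.0101,"dz": 0,"ax": 0,"ay": 0,"az": 0},
  {"dx": -0.0044,"dy": 0.0095,"dz": 0,"ax": 0,"ay": 0,"az": 0},
  {"dx": -0.003,"dy": 0.0043,"dz": 0,"ax": 0,"ay": 0,"az": 0},
  {"dx": 0,"dy": 0,"dz": 0,"ax": 0,"ay": 0,"az": 0},
])

```text
time_s: 7.23
ee_pos: [0.5138, -0.0535, 0.2404]
eef_rot: [3.135, 0.001, 2.821]
force: [-0.9, -4.7, 2.3]
grip_width: 0.0256
```

```bash
python3 plan.py .549 -.102 10
```

```text
ang 126.0 rad 0.0599 Ftan -3.53 Frad -3.26 z 0.2404
[-6.8  8.   0.1]
[-8.1  6.6  0. ]
[-9.1  5.1  0. ]
[-9.9  3.5  0. ]
[-10.3   1.7   0. ]
```

Emit:
play_rows([
  {"dx": -0.0068,"dy": 0.008,"dz": 0,"ax": 0,"ay": 0,"az": 0},
  {"dx": -0.008,"dy": 0.0066,"dz": 0,"ax": 0,"ay": 0,"az": 0},
  {"dx": -0.009,"dy": 0.005,"dz": 0,"ax": 0,"ay": 0,"az": 0},
  {"dx": 0,"dy": 0,"dz": 0,"ax": 0,"ay": 0,"az": 0},
  {"dx": 0,"dy": 0,"dz": 0,"ax": 0,"ay": 0,"az": 0},
])

```text
time_s: 7.65
ee_pos: [0.5415, -0.0424, 0.2404]
eef_rot: [3.141, -0.009, 2.821]
force: [-6.7, -4.9, 4.5]
grip_width: 0.0255
```

```bash
python3 plan.py .549 -.102 10; python3 - <<'E'
from h import *
im=viewer.camera("side")[:,:,::-1]; s=cv2.imread("pics/side0.png")
cv2.imwrite("pics/zs2.png",np.hstack([cv2.resize(i[180:270,300:400],None,fx=4,fy=4,interpolation=3) for i in (s,im)]))
E
```

```text
ang 97.2 rad 0.06 Ftan -7.27 Frad -4.02 z 0.2404
[-9.8  3.6 -0.1]
[-10.3   1.9  -0.1]
[-10.5   0.1  -0.1]
[-10.3  -1.7  -0.1]
[-9.9 -3.5 -0.1]
```

View pics/zs2.png

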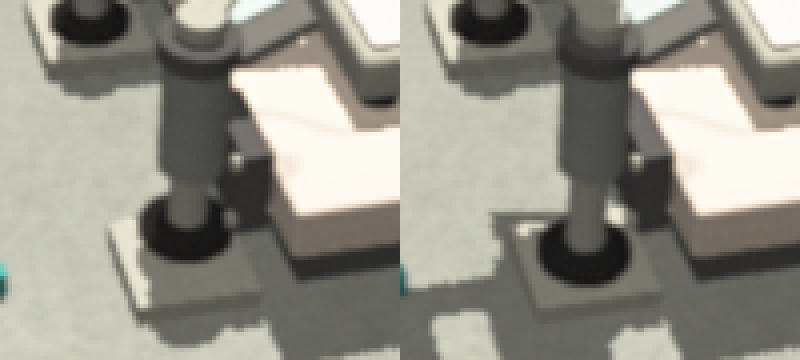

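The right panel shows the foot now centred on the plate, apparently at or near contact. The tangential load has risen to 7 N, so I'll take small steps from here.

Emit:
play_rows([
  {"dx": -0.0075,"dy": 0.0025,"dz": 0,"ax": 0,"ay": 0,"az": 0},
  {"dx": -0.0075,"dy": 0.0015,"dz": 0,"ax": 0,"ay": 0,"az": 0},
  {"dx": 0,"dy": 0,"dz": 0,"ax": 0,"ay": 0,"az": 0},
  {"dx": 0,"dy": 0,"dz": 0,"ax": 0,"ay": 0,"az": 0},
  {"dx": 0,"dy": 0,"dz": 0,"ax": 0,"ay": 0,"az": 0},
])

```text
time_s: 8.12
ee_pos: [0.5538, -0.0422, 0.2403]
eef_rot: [-3.14, -0.023, 2.821]
force: [-6.3, -4.3, 3.4]
grip_width: 0.0251
```

```bash
python3 plan.py .549 -.102 10
```

```text
ang 85.4 rad 0.06 Ftan -5.93 Frad -4.82 z 0.2403
[-10.3   1.6  -0.2]
[-10.5  -0.2  -0.2]
[-10.3  -2.   -0.2]
[-9.7 -3.8 -0.2]
[-8.9 -5.4 -0.2]
```

Emit:
play_rows([
  {"dx": 0,"dy": 0,"dz": 0,"ax": 0,"ay": -0.4,"az": 0},
  {"dx": -0.005,"dy": 0.0005,"dz": 0,"ax": 0,"ay": -0.3,"az": 0},
  {"dx": -0.005,"dy": 0,"dz": 0,"ax": 0,"ay": -0.3,"az": 0},
  {"dx": -0.005,"dy": 0,"dz": 0,"ax": 0,"ay": 0,"az": 0},
  {"dx": -0.004,"dy": -0.0005,"dz": 0,"ax": 0,"ay": 0,"az": 0},
])

```text
time_s: 8.53
ee_pos: [0.567, -0.0447, 0.2402]
eef_rot: [-3.141, -0.024, 2.822]
force: [-13.9, 2.9, 7.6]
grip_width: 0.0252
```

```bash
python3 plan.py .549 -.102 10
```

```text
ang 72.6 rad 0.06 Ftan -14.09 Frad -1.39 z 0.2402
[-10.4  -0.8  -0.2]
[-10.1  -2.6  -0.2]
[-9.5 -4.3 -0.2]
[-8.7 -5.9 -0.2]
[-7.5 -7.3 -0.2]
```

The tangential load is 14 N, against about 3 N running free, which is clearly firm and roughly 1 rad past touch. I'll stop and let go.

Emit:
play_rows([
  {"dx": 0,"dy": 0,"dz": 0,"ax": 0,"ay": 0,"az": 0},
  {"dx": 0,"dy": 0,"dz": 0,"ax": 0,"ay": 0,"az": 0},
  {"dx": 0,"dy": 0,"dz": 0,"ax": 0,"ay": 0,"az": 0},
  {"dx": 0,"dy": 0,"dz": 0,"ax": 0,"ay": 0,"az": 0},
  {"dx": 0,"dy": 0,"dz": 0,"ax": 0,"ay": 0,"az": 0},
], claw=1)

```text
time_s: 8.95
ee_pos: [0.567, -0.0428, 0.2393]
eef_rot: [3.14, -0.028, 2.822]
force: [-0.3, -0.3, 0.0]
grip_width: 0.0552
```

Emit:
play_rows([
  {"dx": 0,"dy": 0,"dz": 0,"ax": 0,"ay": 0,"az": 0},
  {"dx": 0,"dy": 0,"dz": 0,"ax": 0,"ay": 0,"az": 0},
  {"dx": 0,"dy": 0,"dz": 0,"ax": 0,"ay": 0,"az": 0},
  {"dx": 0,"dy": 0,"dz": 0,"ax": 0,"ay": 0,"az": 0},
  {"dx": 0,"dy": 0,"dz": 0,"ax": 0,"ay": 0,"az": 0},
])

```text
time_s: 9.37
ee_pos: [0.567, -0.0426, 0.2393]
eef_rot: [3.14, -0.028, 2.823]
force: [-0.7, 1.5, 0.5]
grip_width: 0.0886
```

Emit:
play_rows([
  {"dx": 0,"dy": 0,"dz": -0.01,"ax": 0,"ay": 0,"az": 0},
  {"dx": 0,"dy": 0,"dz": -0.02,"ax": 0,"ay": 0,"az": 0},
  {"dx": 0,"dy": 0,"dz": -0.03,"ax": 0,"ay": 0,"az": 0},
  {"dx": 0,"dy": 0,"dz": -0.03,"ax": 0,"ay": 0,"az": 0},
  {"dx": 0,"dy": 0,"dz": 0,"ax": 0,"ay": 0,"az": 0},
])

```text
time_s: 9.78
ee_pos: [0.5686, -0.0435, 0.3345]
eef_rot: [3.14, -0.031, 2.822]
force: [0.6, 0.5, 0.7]
grip_width: 0.094
```

```bash
python3 - <<'E'
from h import *
T=toolpose(); w=viewer.camera("wrist"); s=viewer.camera("side"); t=viewer.camera("top")
try:
    b=redblob(w,(0,0,640,400)); k=onplane("wrist",b[4:],.245,T); print(b,k,np.degrees(np.arctan2(k[1]+.102,k[0]-.549)))
except Exception as e: print(e)
cv2.imwrite("pics/f.png",np.hstack([w[:,:,::-1],cv2.resize(s[:,:,::-1][100:260,300:400],None,fx=1.6,fy=2.5)]))
E
```

```text
(np.int64(270), np.int64(304), np.int64(132), np.int64(165), np.float64(286.63157894736844), np.float64(148.6143931256713)) [ 0.51086857 -0.05512949  0.245     ] 129.13002439495844
```

View pics/f.png

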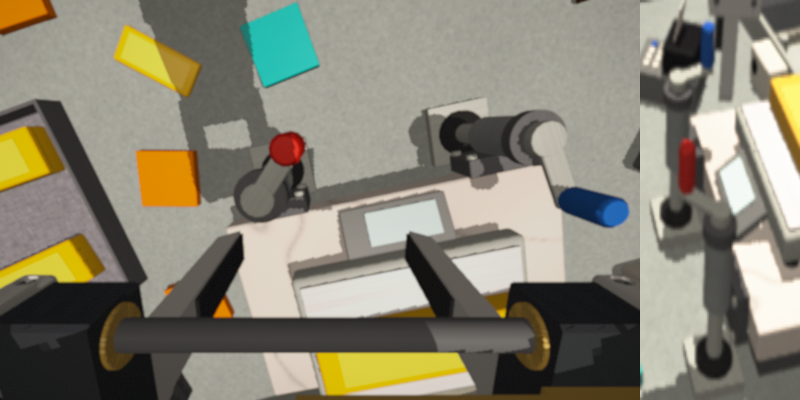

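The crank sprung back about 56° (from 73° to 129°) and held. That matches a release from roughly 145 N down to the stated ~30 N holding load. The foot is on the plate, the blue handle is where it was, and the gripper is clear.

```bash
python3 -c "
from station import workorder; print(workorder.hand_in())"
```

```text
the job is handed in; nothing more can be done
None
```

I cranked the red handle about 325° clockwise, until the force at the handle rose from about 3 N to about 14 N. I then opened the gripper, lifted clear and handed the job in at about 10 s of robot time; no verdict was reported.

- **Load on the foot:** after release the crank sprang back about 56° and held. That fits a peak of roughly 145 N settling to the stated 30 N or so. I inferred both figures from the spring-back and the given stiffness, because the foot load can't be read directly.
- **Last pictures:** the foot stands on its plate. The blue handle looks unmoved by eye, as I did not measure it again, and the gripper stayed well away from it. The robot is clear of everything, with wrist force under 1 N.
- **Disagreements:** the three views put the jack's axis up to 10 mm apart, so I used an average and adjusted it slightly while cranking. The tool also tilted by up to 3.5° while cranking, because I first corrected the tilt with the wrong sign, then put it right.

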